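# Layer a rice-cake burger and hold the sauce jar to the front

## Robot

A 7-joint arm with a two-finger parallel gripper is mounted at the origin on the work surface. World frame = base frame: x ahead of the robot, y to its left, z up, the work surface at z = 0. Lengths are in m, angles in degrees, forces in N, time in s.
With the tool pointing down it reaches from about 0.375 to 0.925 m from the base axis. Payload 3.1 kg.
Tool frame: the origin (TCP) lies midway between the tips of the shut fingers; the grasp point (between the pads) lies 19 mm behind it; z points along the fingers, y is the line along which they close (so a half turn about z gives the same grasp; the last joint's range is limited). The gripper opens to 85 mm and grips with 20 to 120 N. Pads are 22 mm wide; open, the fingers measure 114 mm over their backs; the gripper's body (76 mm by 85 mm) begins 54 mm behind the grasp point. The pads swing forward as they close: fully open they stand 13 mm farther back than shut.
Start: joints at [68.996, 21.939, 2.515, 91.553, -1.026, 66.532, -2.859], TCP at [0.173, -0.627, 0.231] pointing down, gripper open.
Joint ranges: [-149.38, 149.38], [-23.57, 123.04], [-84.95, 90], [0, 143.3], [-89.99, 269.99], [3.08, 112.72], [-163.45, 163.45]. Speed limits (degrees/s): [159.86, 159.86, 180, 180, 180, 180, 180].

## Interface

Orientations are given as [roll, pitch, yaw] about the fixed x, y, z axes, in that order (R = Rz(yaw) Ry(pitch) Rx(roll)).
In Python, from plant import env gives the robot as it stands.
- The arm moves only by the tool step_arm, never from a script. Its argument "commands" is one flat list of numbers, 5 for each row, row after row: the shift along the tool's x, y, z in cm, then the turn about the tool's z in rad, then the opening, from 0 (shut) to 1 (fully open). In form: [tx, ty, tz, yaw, fingers, tx, ty, tz, yaw, fingers, ...]. A call has 1 to 20 rows; each row shifts and turns the commanded pose from where the row before left it, along the tool's axes as they then stand; what a row does not reach is not made up. A row lasts 1/10 s, in which the tool goes at most 50 mm and 8.59 degrees, less where a joint would pass 70% of its speed; a pose out of reach is approached as far as the arm can. A call with a gripper value outside its range is refused whole. The fingers move at their own pace and stop on an object; the grip force is fixed at half the most. Time passes only in rows, so rows that do not move let the fingers close. It gives the time, the measured TCP pose, the force, the opening and the grip force at its end, in the units of the state.
- env.get_obs(): the state, without advancing time (a new reading comes with each control period).
- env.capture(name): name is "scene" or "top" or "wrist"; returns (picture, depth): 384x512x3 uint8, blue, green, red; 384x512 float32, m along the optical axis (not along the pixel's ray), 0 where there is no reading.
- env.camera_params(name): a dict with "fx", "fy", "cx", "cy" (pixels), "camera_from_world" (4x4, takes a point from world to camera coordinates). Camera axes: x right, y down, z forward; pixel columns grow to the right and rows downward; lengths in m; the calibration is good to about 2 mm. A picture is of the moment at which its call begins: read the wrist's pose just before it. camera_params takes no time and is no camera call; for the wrist camera it gives the pose at the moment of the call.
- env.close_job(): hands the job in; it is judged then, once.
The state is a dict: "t": time; "q": joint angles; "qvel": joint speeds; "effort": joint torques, N m; "tool_pos": TCP position; "tcp_rot": TCP orientation; "wrist_force": force on the tool from outside, world axes, zero at the start; "moment": the same for the moment, N m; "gripper_width": opening from 0.0 (shut) to 1.0 (fully open); "grasp_force": force on a finger pad.
Only numpy, scipy, OpenCV 4.12 (cv2) and the standard library are available. Lean on these libraries where they do the work, as an engineer would, in place of code of your own. Each camera call takes 0.05 s, during which the arm holds its last target. There are 200 camera calls.

## Task

Get the snack ready for its sauce: lay the brown patty centred on the rice cake that is on the white plate, then the yellow cheese round centred on the patty, leaving the stack flat and still in the middle of the plate. Then turn the spice carousel until its red-capped jar stands at the front, in line with the yellow tongue on the carousel's foot, and finish while still holding the carousel there firmly with the gripper so that it cannot turn: do not let go. Leave the water bottle, the dark mug and the potted plant where they stand.

Things in the scene. Friction and masses are not known exactly. Their poses are not given: they have to be found in the camera images.
- plate: white ceramic dinner-side plate, 176 mm across, 16 mm high at the rim, inner floor 5 mm above its underside, loose on the counter; origin at the centre of its underside, z up
- rice_cake: pale rice cake, rigid disc 72 mm across and 13 mm thick, lying loose on the plate within about 5 mm of its middle; origin at the centre of its underside, z up
- patty: dark brown firm patty, disc 64 mm across and 14 mm thick, lying on the wooden board or, once moved, in the stack; origin at the centre of its underside, z up
- cheese: yellow firm cheese round, disc 62 mm across and 12 mm thick, lying on the wooden board at first, about 120 mm from the patty; origin at the centre of its underside, z up
- board: brown wooden chopping board, 270 x 110 mm, 12 mm thick, fixed on the counter; origin at the centre of its underside, x along its length
- turntable: the carousel's turning part, one rigid piece: wooden tray 230 mm across, top at 32 mm; four jars clipped fast, 80 mm from the axis, 44 mm thick, caps 46 mm across from 104 to 128 mm up (anticlockwise: red, white, black, green); thin centre post, top at 123 mm. Turns freely both ways, over a full turn (friction 0.03 N m, no spring). Origin on the axis at counter level, -x towards the red-capped jar
- red_cap (a point): point on the axis of the red-capped (marked) jar, inside the cap, 120 mm above the counter and 8 mm below the cap's top; turns with the carousel
- carousel_axis (a point): point on the carousel's upright turning axis, 120 mm above the counter
- front_spot (a point): fixed point 120 mm above the counter, 80 mm from the axis, over the line of the yellow tongue: where point red_cap must come. The tongue (40 mm wide, 10 mm high) is part of the fixed foot and sticks out from under the tray to 170 mm from the axis; the foot may be turned up to 0.5 rad either way from facing the robot
- bottle: clear water bottle with a blue cap, 66 mm across, 200 mm tall, loose; origin at the centre of its underside; leave alone
- mug: dark steel mug, 80 mm across, 90 mm high, loose; origin at the centre of its underside; leave alone
- plant: small potted plant, terracotta pot 84 mm across and 70 mm high with leaves to 170 mm, loose; origin at the centre of its underside; leave alone
There are look-alikes about, which are no part of the job. What is meant by the plate is not pink, and is the smaller of those in its own colour. Several things have the shape of the patty; the one meant has the colours described above.

How it is judged:
By the outcome, as a careful person would: the job done as asked, in the order asked, and still so for the second after the job is handed in, while the arm keeps its last pose, push and grip.
It also fails if it takes over 64 s, if anything falls off the work surface, if the arm or the gripper's body presses on something with over 40 N, if the wrist force passes 120 N, or if a joint passes its speed limit or range.

## Working session

There is one attempt and no reset: what is moved stays moved. The work goes in short steps, Python scripts to look and compute and a tool call to move; the robot and the scene stay as the last step left them, time stands still between calls to the robot, and variables do not carry over. Pictures are saved under pics/ and viewed, at most 10 in all, crops included, and the job is handed in when it is done.

Besides the shell and the picture viewer there is one more tool, called after "Call:" as name(argument=value, ...) on one line, values as JSON. step_arm: Moves the arm, as the interface text tells. Its arguments: {"type":"object","properties":{"commands":{"type":"array"}},"required":["commands"]}

```bash
ls && mkdir -p pics
python3 - <<'E'
from plant import env
import cv2,numpy as np
o=env.get_obs();print({k:np.round(v,3) for k,v in o.items()})
for n in("scene","top"):
    p,d=env.capture(n);cv2.imwrite(f"pics/{n}0.png",p);np.save(f"pics/{n}0.npy",d)
    c=env.camera_params(n);print(n,c['fx'],c['cx'],c['cy'],np.round(np.linalg.inv(c['camera_from_world']),3).tolist())
E
```

```text
pics
{'t': np.float64(0.0), 'q': array([68.996, 21.993,  2.513, 91.653, -1.027, 66.533, -2.862]), 'qvel': array([ 0.054, -0.039,  0.034, -0.034,  0.022,  0.082,  0.005]), 'effort': array([-0.0000e+00, -4.3346e+01,  1.0250e+00, -2.4951e+01,  1.1000e-02,
        1.1000e-02,  0.0000e+00]), 'tool_pos': array([ 0.172, -0.626,  0.23 ]), 'tcp_rot': array([-1.79844e+02,  8.00000e-03,  1.53990e+01]), 'wrist_force': array([ 0.076, -0.781, -0.322]), 'moment': array([ 0.008, -0.043,  0.032]), 'grasp_force': np.float64(0.0), 'gripper_width': np.float64(0.999)}
scene 478.11038972483175 259.76340610865617 194.6671597478001 [[-0.175, 0.55, -0.817, 1.619], [0.985, 0.088, -0.151, 0.252], [-0.011, -0.831, -0.557, 0.895], [0.0, 0.0, 0.0, 1.0]]
top 378.97497013951477 254.75539102604654 191.15860606991683 [[0.024, -0.977, 0.21, 0.242], [-1.0, -0.023, 0.008, 0.026], [-0.003, -0.21, -0.978, 1.28], [0.0, 0.0, 0.0, 1.0]]
```

View pics/top0.png

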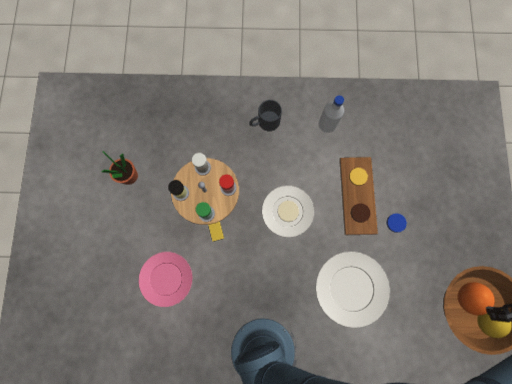

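View pics/scene0.png

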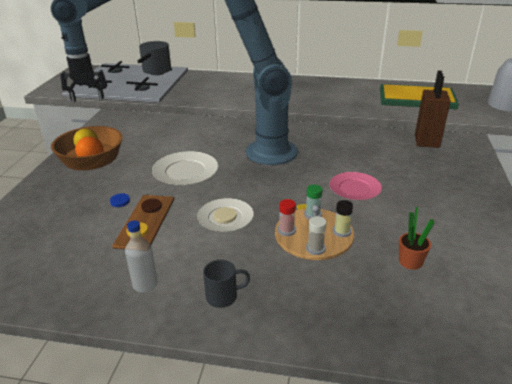

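The top view shows the small white plate at (288,211) with the rice cake, and on the board the patty at (360,213) and the cheese at (359,176). The carousel is at (205,191), with the red cap at (227,183) and the tongue at (216,231). The blue disc at (397,223) and the pink and large white plates are decoys. The bottle is at (335,115) and the mug at (269,116).

```bash
cat > h.py <<'E'
from plant import env
import cv2,numpy as np
def ray(c,u,v,z):
    T=np.linalg.inv(c['camera_from_world']);d=T[:3,:3]@np.array([(u-c['cx'])/c['fx'],(v-c['cy'])/c['fy'],1.]);o=T[:3,3]
    return o+d*(z-o[2])/d[2]
def proj(c,p):
    q=(c['camera_from_world']@np.append(p,1))[:3];return np.array([c['fx']*q[0]/q[2]+c['cx'],c['fy']*q[1]/q[2]+c['cy']])
def blob(mask,c,z,near=None,minpts=6):
    """contours -> world plane z -> enclosing ellipse centre, axes"""
    out=[]
    for k in cv2.findContours(mask.astype(np.uint8),cv2.RETR_EXTERNAL,cv2.CHAIN_APPROX_NONE)[0]:
        if len(k)<minpts: continue
        w=np.array([ray(c,u,v,z)[:2] for u,v in k[:,0].astype(float)])
        hull=cv2.convexHull((w*1000).astype(np.float32))
        m=cv2.moments(hull)
        if m['m00']<1: continue
        out.append((np.array([m['m10'],m['m01']])/m['m00']/1000,2*np.sqrt(m['m00']/np.pi),k[:,0].mean(0)))
    return out
E
python3 - <<'E'
from h import *
n="top";c=env.camera_params(n);p=cv2.imread("pics/top0.png");h=cv2.cvtColor(p,cv2.COLOR_BGR2HSV)
for nm,(u,v) in dict(plate=(268,211),rice=(288,209),cheese=(359,176),patty=(360,213),board=(358,195),red=(227,181),green=(204,209),white=(199,158),black=(176,186),tongue=(216,233),tray=(190,205),counter=(320,240)).items(): print(nm,h[v,u],p[v,u])
H,S,V=[h[...,i].astype(int) for i in range(3)]
def sub(m,u,v,r):
    k=np.zeros_like(m);k[v-r:v+r,u-r:u+r]=m[v-r:v+r,u-r:u+r];return k
def show(nm,m,z):
    for b in blob(m,c,z): print(nm,np.round(b[0],4),'d %.1f'%b[1],b[2].round(1))
show('plate',sub((V>150)&(S<60),288,211,35),.016)
show('rice',sub((S>35)&(V>150)&(H<40),288,209,17),.018)
show('cheese',sub((S>150)&(V>160)&(H>18)&(H<35),359,176,15),.024)
show('patty',sub((V<75),360,213,13),.026)
show('board',sub((S>70)&(V>50),358,195,45),.012)
show('red',sub((S>150)&((H<8)|(H>172)),227,182,14),.128)
show('green',sub((S>120)&(H>50)&(H<90),204,209,14),.128)
show('tongue',sub((S>150)&(V>120)&(H>18)&(H<35),216,233,14),.010)
show('tray',sub((S>60)&(V>60),205,191,42),.032)
d=np.load("pics/top0.npy")
T=np.linalg.inv(c['camera_from_world'])
for nm,(u,v) in dict(rice=(288,209),cheese=(359,176),patty=(360,213),board=(358,195),red=(227,181),counter=(320,240)).items():
    z=d[v,u];print(nm,(T@np.array([(u-c['cx'])/c['fx']*z,(v-c['cy'])/c['fy']*z,z,1]))[:3].round(3))
g=cv2.resize(p[140:250,160:390],None,fx=3.4,fy=3.4,interpolation=cv2.INTER_CUBIC);cv2.imwrite("pics/crop0.png",g)
E
```

```text
plate [ 23  14 221] [209 218 221]
rice [ 23  55 208] [163 198 208]
cheese [ 22 167 218] [ 75 179 218]
patty [  7 145  72] [31 41 72]
board [ 14 143 127] [ 56  88 127]
red [  1 199 183] [ 40  47 183]
green [ 64 141 128] [ 67 128  57]
white [ 33  13 203] [193 203 202]
black [12 38 34] [29 31 34]
tongue [ 23 173 189] [ 61 160 189]
tray [ 17 116 187] [102 149 187]
counter [ 20  13 117] [111 115 117]
plate [ 0.4504 -0.0769] d 175.3 [287.8 210.8]
rice [ 0.4494 -0.0771] d 69.4 [287.8 210.7]
cheese [ 0.574  -0.3167] d 58.6 [358.4 176. ]
patty [ 0.4476 -0.3168] d 59.4 [360.  212.4]
board [ 0.4197 -0.438 ] d 58.0 [395.6 222.3]
board [ 0.5111 -0.3166] d 192.5 [358.2 195.7]
red [0.5197 0.1257] d 45.1 [226.1 181.3]
green [0.4296 0.1928] d 40.1 [203.  209.1]
tongue [0.376  0.1643] d 50.9 [215.6 230.8]
tray [0.4989 0.283 ] d 27.6 [181.6 193. ]
tray [0.5019 0.2018] d 236.2 [203.4 193. ]
rice [ 0.455 -0.078  0.015]
cheese [ 0.573 -0.318  0.025]
patty [ 0.445 -0.316  0.029]
board [ 0.51  -0.316  0.013]
red [0.521 0.123 0.125]
counter [ 0.355 -0.186  0.003]
```

View pics/crop0.png

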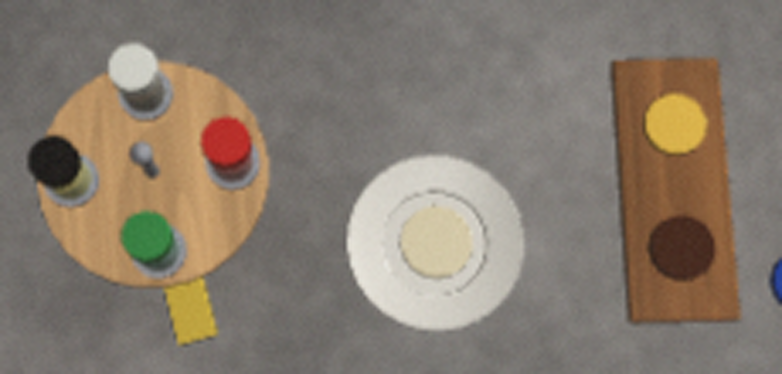

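The crop confirms the layout: the plate and rice cake are concentric, the patty is at the lower end of the board and the cheese at the upper end. All sizes and heights agree with those given. I'll level the tool yaw and go above the patty.

Call:
step_arm(commands=[0,0,0,0.134,1,0,0,0,0.135,1,2,-2.2,0,0,1,2,-2.2,0,0,1,2,-2.2,0,0,1,2,-2.2,0,0,1,2,-2.2,0,0,1,2,-2.2,0,0,1,2,-2.2,0,0,1,2,-2.2,0,0,1,2,-2.2,0,0,1,2,-2.2,0,0,1,2,-2.2,0,0,1,2,-2.2,0,0,1,2,-2.2,0,0,1,1.6,-2.3,0,0,1])

```text
t: 1.7
tool_pos: [0.4494, -0.3164, 0.2308]
tcp_rot: [-180.0, 0.0, 0.0]
wrist_force: [0.7, -0.1, -0.4]
gripper_width: 0.999
grasp_force: 0.0
```

Call:
step_arm(commands=[0,0,2,0,1,0,0,2,0,1,0,0,0,0,1,0,0,0,0,1])

```text
t: 2.1
tool_pos: [0.448, -0.3176, 0.1908]
tcp_rot: [-179.9, 0.1, -0.0]
wrist_force: [0.1, 0.0, -0.2]
gripper_width: 0.998
grasp_force: 0.0
```

Run:
```python
from h import *
o=env.get_obs();print({k:np.round(o[k],4) for k in('t','q','tool_pos','tcp_rot','wrist_force')})
n="wrist";c=env.camera_params(n);p,d=env.capture(n);cv2.imwrite("pics/w1.png",p)
print(np.round(np.linalg.inv(c['camera_from_world']),3).tolist())
h=cv2.cvtColor(p,cv2.COLOR_BGR2HSV);H,S,V=[h[...,i].astype(int) for i in range(3)]
for nm,m,z in(('patty',(V<85)&(S>100),.026),('cheese',(S>150)&(V>160)&(H>18)&(H<35),.024)):
    for b in blob(m,c,z,minpts=60): print(nm,np.round(b[0],4),'d %.1f'%b[1],b[2].round(1))
```

```text
{'t': np.float64(2.1), 'q': array([ 38.6686,  13.9726,  -8.693 , 107.3795,   2.4365,  58.9264,
       -61.0652]), 'tool_pos': array([ 0.448 , -0.3176,  0.1908]), 'tcp_rot': array([-1.79945e+02,  8.51000e-02, -3.23000e-02]), 'wrist_force': array([ 0.0916,  0.0332, -0.1763])}
[[-0.001, -0.965, -0.262, 0.513], [-1.0, 0.001, 0.002, -0.318], [-0.001, 0.262, -0.965, 0.333], [0.0, 0.0, 0.0, 1.0]]
patty [ 0.2645 -0.3744] d 7.2 [305.5 336.1]
patty [ 0.4292 -0.4097] d 16.4 [352.9 189.9]
patty [ 0.4705 -0.3139] d 24.8 [253.6 144.3]
cheese [ 0.5699 -0.3168] d 58.0 [256.5  29. ]
```

View pics/w1.png

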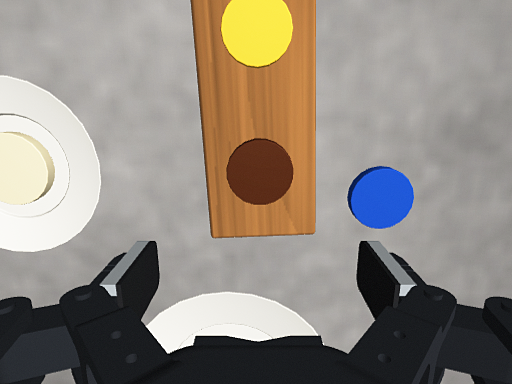

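The wrist view shows the patty at (260,171), the cheese at (257,27) and part of the rice cake on the left, with the open fingers below. I'll tighten the patty mask.

Run:
```python
from h import *
c=env.camera_params("wrist");p=cv2.imread("pics/w1.png");print(p[171,260],p[171,220],p[27,257])
B,G,R=[p[...,i].astype(int) for i in range(3)]
m=(R>60)&(R<130)&(G<70)&(B<60);m[230:]=0
m=cv2.morphologyEx(m.astype(np.uint8),cv2.MORPH_OPEN,np.ones((5,5)))
for b in blob(m,c,.026,minpts=60): print(np.round(b[0],4),'d %.1f'%b[1],b[2].round(1))
for b in blob((R>200)&(G>180)&(B<130)&(np.arange(384)[:,None]<100),c,.024,minpts=60): print(np.round(b[0],4),'d %.1f'%b[1],b[2].round(1))
```

```text
[26 45 92] [ 61 114 170] [ 73 235 252]
[ 0.4479 -0.3203] d 62.7 [259.6 171.6]
[ 0.5713 -0.3176] d 57.9 [256.5  28.9]
```

Call:
step_arm(commands=[0,0.15,3,0,1,0,0,4,0,1,0,0,4,0,1,0,0,3,0,1,0,0,2,0,1,0,0,1,0,1,0,0,0.6,0,1,0,0,0,0,1,0,0,0,0,1])

```text
t: 3.05
tool_pos: [0.4499, -0.32, 0.0167]
tcp_rot: [179.9, -0.1, -0.0]
wrist_force: [0.8, 0.8, -0.3]
gripper_width: 1.002
grasp_force: 0.0
```

Call:
step_arm(commands=[0,0,0.4,0,1,0,0,0.3,0,1,0,0,0,0,1,0,0,0,0,0.7,0,0,0,0,0.4,0,0,0,0,0,0,0,0,0,0,0,0,0,0,0,0,0,0,0,0])

```text
t: 3.95
tool_pos: [0.4493, -0.3197, 0.0091]
tcp_rot: [180.0, -0.1, -0.0]
wrist_force: [-0.4, 0.3, 5.4]
gripper_width: 0.721
grasp_force: 65.6
```

Run:
```python
from h import *
o=env.get_obs();print({k:np.round(o[k],4) for k in('t','tool_pos','tcp_rot','wrist_force','gripper_width','grasp_force')})
n="wrist";p,d=env.capture(n);cv2.imwrite("pics/w2.png",p)
```

```text
{'t': np.float64(3.95), 'tool_pos': array([ 0.4493, -0.3197,  0.0091]), 'tcp_rot': array([ 1.799572e+02, -6.610000e-02, -1.800000e-02]), 'wrist_force': array([-0.354 ,  0.2769,  5.3746]), 'gripper_width': np.float64(0.7213), 'grasp_force': np.float64(65.6234)}
```

View pics/w2.png

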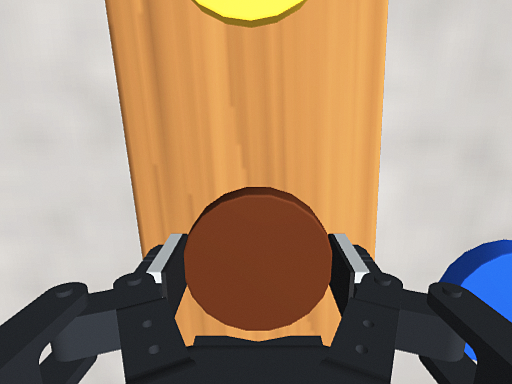

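The patty is held between both pads, with its centre at about (258,260). I'll lift it, then measure it in the hand as well as the plate and rice cake from near the plate.

Call:
step_arm(commands=[0,0,-1,0,0,0,0,-2,0,0,0,0,-3,0,0,0,0,-3,0,0,0,-3,-1,0,0,0,-4,0,0,0,0,-4,0,0,0,0,-4,0,0,0,0,-3,0,0,0,0,-2,0,0,0,0,0,0,0,0,0,0,0,0,0])

```text
t: 5.2
tool_pos: [0.4484, -0.1192, 0.1083]
tcp_rot: [180.0, 0.0, 0.1]
wrist_force: [0.2, 0.3, -1.5]
gripper_width: 0.72
grasp_force: 65.3
```

```bash
cat >> h.py <<'E'
def masks(p):
    B,G,R=[p[...,i].astype(int) for i in range(3)]
    op=lambda m:cv2.morphologyEx(m.astype(np.uint8),cv2.MORPH_OPEN,np.ones((5,5)))
    return dict(patty=op((R>55)&(R<140)&(R>1.6*G)&(B<60)),cheese=op((R>190)&(G>160)&(B<140)&(R-B>90)),
      rice=op((R>190)&(R-B>25)&(R-B<90)&(G>170)),plate=op((R>150)&(abs(R-B)<90)&(G>150)))
def rep(name,zs,fn,minpts=60):
    o=env.get_obs();c=env.camera_params(name);p,d=env.capture(name);cv2.imwrite(fn,p)
    print({k:np.round(o[k],4).tolist() for k in('t','tool_pos','tcp_rot','wrist_force','gripper_width','grasp_force')})
    M=masks(p)
    for nm,z in zs:
        for b in blob(M[nm],c,z,minpts=minpts): print(nm,np.round(b[0],4),'d %.1f'%b[1],b[2].round(1))
E
python3 - <<'E'
from h import *
# in-hand patty from w2 (camera has not turned: use relative pose)
rep("wrist",[('patty',.026+.090),('rice',.018)],"pics/w3.png")
rep("top",[('rice',.018),('cheese',.024)],"pics/t3.png",15)
E
```

```text
{'t': 5.2, 'tool_pos': [0.4484, -0.1192, 0.1083], 'tcp_rot': [179.9734, 0.0216, 0.0619], 'wrist_force': [0.208, 0.2846, -1.5169], 'gripper_width': 0.72, 'grasp_force': 65.2875}
patty [ 0.4424 -0.1198] d 67.4 [258.5 260.1]
rice [ 0.4535 -0.0737] d 62.9 [194.7 183.4]
{'t': 5.25, 'tool_pos': [0.4484, -0.1202, 0.1083], 'tcp_rot': [179.9637, 0.0152, -0.0565], 'wrist_force': [-0.0503, -1.0042, -1.4663], 'gripper_width': 0.7164, 'grasp_force': 65.2876}
rice [ 0.4428 -0.0713] d 55.8 [286.1 212.5]
cheese [ 0.1119 -0.7625] d 37.4 [505.1 321.3]
cheese [0.3749 0.1622] d 43.6 [215.7 230.8]
cheese [0.4298 0.1552] d 22.3 [218.6 214.3]
cheese [ 0.575 -0.317] d 54.7 [358.5 175.6]
```

View pics/w3.png

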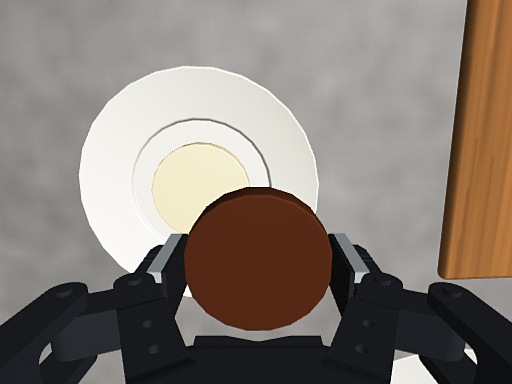

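The wrist view shows the patty in hand at (258,260), partly covering the rice cake at about (200,190) on the plate. I'll fit circles of known radius to the clean arcs.

```bash
cat >> h.py <<'E'
from scipy.optimize import least_squares
def arc(mask,c,z,r,keep,x0):
    ks=cv2.findContours(mask.astype(np.uint8),cv2.RETR_EXTERNAL,cv2.CHAIN_APPROX_NONE)[0]
    k=max(ks,key=len)[:,0].astype(float);k=k[[keep(u,v) for u,v in k]]
    w=np.array([ray(c,u,v,z)[:2] for u,v in k])
    s=least_squares(lambda q:np.hypot(*(w-q).T)-r,x0,loss='soft_l1',f_scale=.001)
    f=least_squares(lambda q:np.hypot(*(w-q[:2]).T)-q[2],[*x0,r],loss='soft_l1',f_scale=.001)
    return s.x.round(4),'rms mm %.2f'%(1000*np.sqrt(np.mean(s.fun**2))),'free',f.x.round(4),len(k)
E
python3 - <<'E'
from h import *
c=env.camera_params("wrist");p=cv2.imread("pics/w3.png");M=masks(p)
for z in(.113,.116,.119): print('patty',z,arc(M['patty'],c,z,.032,lambda u,v:v>225,[.445,-.12]))
print('rice',arc(M['rice'],c,.018,.036,lambda u,v:(u<183 and v<225 and v>160),[.45,-.077]))
print('rice2',arc(M['rice'],c,.018,.036,lambda u,v:(u<183 and v<225 and v>140),[.45,-.077]))
m=M['plate'];print('plate',arc(m,c,.016,.088,lambda u,v:(v<230 and u<315 and u>60),[.45,-.077]))
E
```

```text
patty 0.113 (array([ 0.4383, -0.121 ]), 'rms mm 1.64', 'free', array([ 0.4403, -0.121 ,  0.0339]), 275)
patty 0.116 (array([ 0.4407, -0.121 ]), 'rms mm 1.03', 'free', array([ 0.4419, -0.121 ,  0.0332]), 275)
patty 0.119 (array([ 0.443, -0.121]), 'rms mm 0.45', 'free', array([ 0.4435, -0.121 ,  0.0325]), 275)
rice (array([ 0.4492, -0.0804]), 'rms mm 0.22', 'free', array([ 0.4492, -0.0799,  0.0355]), 64)
rice2 (array([ 0.449 , -0.0804]), 'rms mm 0.26', 'free', array([ 0.4491, -0.0797,  0.0353]), 86)
plate (array([ 0.4873, -0.0798]), 'rms mm 35.05', 'free', array([ 0.4902, -0.0632,  0.0651]), 916)
```

Call:
step_arm(commands=[0.26,-2,1,0,0,0,-2.1,1.2,0,0,0,0,1,0,0,0,0,1,0,0,0,0,0,0,0,0,0,0,0,0])

```text
t: 5.9
tool_pos: [0.4511, -0.0797, 0.066]
tcp_rot: [180.0, 0.0, -0.1]
wrist_force: [0.4, 0.2, -0.5]
gripper_width: 0.724
grasp_force: 65.3
```

Run:
```python
from h import *
for i in range(2): rep("wrist",[],"pics/w4.png")
c=env.camera_params("wrist");p=cv2.imread("pics/w4.png");M=masks(p)
for n,r in(('patty',.032),('rice',.036)):
    ys,xs=np.nonzero(M[n]);print(n,xs.min(),xs.max(),ys.min(),ys.max())
    if n=='rice':
        y0=ys.min();print('rice front edge x',ray(c,258,y0,.018)[0]-.036)
        print(arc(M[n],c,.018,.036,lambda u,v:v<y0+40,[.45,-.077]))
print('patty',arc(M['patty'],c,.066+.0169,.032,lambda u,v:v>225,[.445,-.08]))
```

```text
{'t': 5.9, 'tool_pos': [0.4511, -0.0797, 0.066], 'tcp_rot': [179.9802, 0.0425, -0.1485], 'wrist_force': [0.3599, 0.2035, -0.4982], 'gripper_width': 0.7239, 'grasp_force': 65.3187}
{'t': 5.95, 'tool_pos': [0.4515, -0.0795, 0.0664], 'tcp_rot': [179.9759, -0.0166, -0.1298], 'wrist_force': [0.3265, 0.6061, -0.2215], 'gripper_width': 0.7286, 'grasp_force': 65.3191}
patty 184 331 191 329
rice 197 311 159 212
rice front edge x 0.44803417205767243
(array([ 0.4467, -0.0775]), 'rms mm 7.70', 'free', array([ 0.4496, -0.0774,  0.0338]), 221)
patty (array([ 0.4508, -0.0796]), 'rms mm 0.78', 'free', array([ 0.4498, -0.0796,  0.0311]), 279)
```

View pics/w4.png

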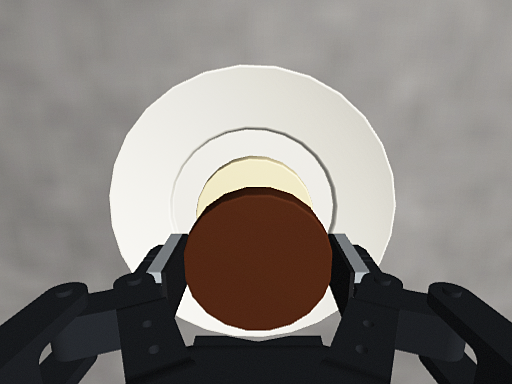

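The patty is at columns 184–331 and the rice cake at 197–311, so the rice cake sits about 2 mm to the left (+y). I'll shift and lower.

Call:
step_arm(commands=[-0.14,-0.2,0.5,0,0,0,0,1.5,0,0,0,0,1.5,0,0,0,0,0.8,0,0,0,0,0.4,0,0,0,0,0.2,0,0,0,0,0,0,0,0,0,0,0,0])

```text
t: 6.8
tool_pos: [0.4505, -0.0762, 0.0177]
tcp_rot: [180.0, -0.1, -0.0]
wrist_force: [0.6, 0.4, -0.3]
gripper_width: 0.719
grasp_force: 65.3
```

Call:
step_arm(commands=[0,0,0.1,0,0,0,0,0.1,0,0,0,0,0.05,0,0,0,0,0,0,0])

```text
t: 7.2
tool_pos: [0.4501, -0.0762, 0.015]
tcp_rot: [180.0, -0.0, -0.0]
wrist_force: [-0.6, -0.3, 1.9]
gripper_width: 0.724
grasp_force: 65.8
```

Call:
step_arm(commands=[0,0,0,0,0.8,0,0,0,0,0.9,0,0,0,0,1,0,0,0,0,1,0,0,0,0,1,0,0,-1,0,1,0,0,-2,0,1,0,0,-3,0,1,0,0,-4,0,1,0,0,-4,0,1,0,0,-3,0,1,0,0,0,0,1,0,0,0,0,1])

```text
t: 8.5
tool_pos: [0.4505, -0.0763, 0.1861]
tcp_rot: [180.0, -0.1, -0.0]
wrist_force: [0.5, 0.5, -0.5]
gripper_width: 0.995
grasp_force: 0.0
```

Run:
```python
from h import *
rep("wrist",[('patty',.032),('rice',.018),('plate',.016)],"pics/w5.png")
c=env.camera_params("wrist");p=cv2.imread("pics/w5.png");M=masks(p)
print(arc(M['patty'],c,.032,.032,lambda u,v:v>130,[.45,-.077]))
print(arc(M['rice'],c,.018,.036,lambda u,v:v>10,[.45,-.077]))
```

```text
{'t': 8.5, 'tool_pos': [0.4505, -0.0763, 0.1861], 'tcp_rot': [179.9556, -0.1492, -0.0068], 'wrist_force': [0.4943, 0.5407, -0.4848], 'gripper_width': 0.9955, 'grasp_force': 0.0}
patty [ 0.4487 -0.0767] d 61.7 [258.  176.1]
plate [ 0.2087 -0.3045] d 26.1 [456.3 377.9]
plate [ 0.3076 -0.3048] d 18.7 [470.2 301.7]
plate [0.521  0.1344] d 46.7 [28.9 93.9]
plate [ 0.5471 -0.2258] d 17.7 [426.1  64.6]
plate [ 0.4535 -0.0819] d 184.6 [272.5 147.9]
plate [ 0.5628 -0.124 ] d 16.5 [311.8  44.8]
plate [ 0.5607 -0.1936] d 75.6 [387.   45.8]
(array([ 0.4474, -0.0763]), 'rms mm 1.51', 'free', array([ 0.4474, -0.0764,  0.0305]), 190)
(array([ 0.4453, -0.0761]), 'rms mm 2.14', 'free', array([ 0.4662, -0.0869,  0.0141]), 50)
```

View pics/w5.png

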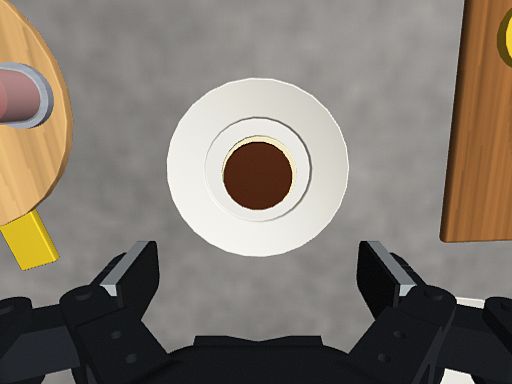

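The patty lies centred on the rice cake and the plate: patty at (258,176), plate at (258,167). On to the cheese.

Call:
step_arm(commands=[0.8,1.5,0,0,1,1.5,3,0,0,1,2,4,0,0,1,2,4,0,0,1,2,4,0,0,1,2,4,0,0,1,1.5,2.5,0,0,1,0.5,1.1,0,0,1,0,0,0,0,1,0,0,0,0,1])

```text
t: 9.55
tool_pos: [0.572, -0.3159, 0.1833]
tcp_rot: [-179.9, 0.2, 0.0]
wrist_force: [-0.8, 1.1, 0.5]
gripper_width: 1.0
grasp_force: 0.0
```

Run:
```python
from h import *
rep("wrist",[('cheese',.024)],"pics/w6.png")
c=env.camera_params("wrist");p=cv2.imread("pics/w6.png");M=masks(p)
print(arc(M['cheese'],c,.024,.031,lambda u,v:True,[.57,-.317]))
```

```text
{'t': 9.55, 'tool_pos': [0.572, -0.3159, 0.1833], 'tcp_rot': [-179.8708, 0.1508, 0.0396], 'wrist_force': [-0.8354, 1.1239, 0.4704], 'gripper_width': 1.0002, 'grasp_force': 0.0}
cheese [ 0.5729 -0.3169] d 60.7 [258.8 170.8]
(array([ 0.5732, -0.3161]), 'rms mm 0.88', 'free', array([ 0.5732, -0.3161,  0.0302]), 183)
```

Call:
step_arm(commands=[0.12,0.05,3,0,1,0,0,4,0,1,0,0,4,0,1,0,0,3,0,1,0,0,1.5,0,1,0,0,0.8,0,1,0,0,0.4,0,1,0,0,0,0,1,0,0,0,0,1])

```text
t: 10.5
tool_pos: [0.5755, -0.3183, 0.0197]
tcp_rot: [179.9, -0.2, -0.0]
wrist_force: [0.0, -0.3, 1.0]
gripper_width: 0.997
grasp_force: 0.0
```

Call:
step_arm(commands=[-0.1,-0.1,0.5,0,1,0,0,0.4,0,1,0,0,0.1,0,1,0,0,0,0,1,0,0,0,0,0.7,0,0,0,0,0.4,0,0,0,0,0,0,0,0,0,0,0,0,0,0,0,0,0,0,0,0])

```text
t: 11.5
tool_pos: [0.5739, -0.3171, 0.0086]
tcp_rot: [180.0, -0.1, -0.0]
wrist_force: [0.4, 0.2, 4.8]
gripper_width: 0.699
grasp_force: 65.0
```

Run:
```python
from h import *
for i in range(3): rep("wrist",[],"pics/w7.png")
c=env.camera_params("wrist");p=cv2.imread("pics/w7.png");M=masks(p)
print(arc(M['cheese'],c,.024,.031,lambda u,v:v>225,[.57,-.317]))
p=cv2.imread("pics/w2.png");M=masks(p)  # the patty at the same pose, for comparison (tool x shift)
print(arc(M['patty'],c,.026,.032,lambda u,v:v>225,[.57,-.317]))
```

```text
{'t': 11.5, 'tool_pos': [0.5739, -0.3171, 0.0086], 'tcp_rot': [179.9568, -0.0938, -0.0114], 'wrist_force': [0.3517, 0.1504, 4.8264], 'gripper_width': 0.6987, 'grasp_force': 64.9821}
{'t': 11.55, 'tool_pos': [0.574, -0.3171, 0.0086], 'tcp_rot': [179.9551, -0.096, -0.0097], 'wrist_force': [-0.8117, -0.3134, 4.6314], 'gripper_width': 0.6936, 'grasp_force': 64.9975}
{'t': 11.6, 'tool_pos': [0.5739, -0.3171, 0.0086], 'tcp_rot': [179.9549, -0.0958, -0.0119], 'wrist_force': [0.1342, -0.1542, 5.2073], 'gripper_width': 0.6971, 'grasp_force': 65.0116}
(array([ 0.5743, -0.3174]), 'rms mm 0.83', 'free', array([ 0.5732, -0.3174,  0.03  ]), 260)
(array([ 0.5736, -0.3173]), 'rms mm 1.02', 'free', array([ 0.5723, -0.3173,  0.0308]), 280)
```

Call:
step_arm(commands=[0,0,-1,0,0,0,0,-2,0,0,0,0,-3,0,0,-0.5,-1,-3,0,0,-1.5,-3,-1,0,0,-2,-4,0,0,0,-2,-4,0,0,0,-2,-4,0,0,0,-2,-4,0,0,0,-1.6,-2.6,0,0,0,-0.8,-1.5,0,0,0,0,0,0,0,0,0,0,0,0,0])

```text
t: 12.95
tool_pos: [0.4498, -0.0769, 0.108]
tcp_rot: [180.0, -0.1, -0.1]
wrist_force: [0.4, -1.0, -0.4]
gripper_width: 0.695
grasp_force: 64.6
```

Run:
```python
from h import *
for i in range(3): rep("wrist",[],"pics/w8.png")
M=masks(cv2.imread("pics/w8.png"))
for n in('patty','cheese','rice'):
    ys,xs=np.nonzero(M[n]);print(n,xs.min(),xs.max(),ys.min(),ys.max())
```

```text
{'t': 12.95, 'tool_pos': [0.4498, -0.0769, 0.108], 'tcp_rot': [179.9529, -0.0583, -0.0547], 'wrist_force': [0.3821, -0.9666, -0.4138], 'gripper_width': 0.6954, 'grasp_force': 64.5788}
{'t': 13.0, 'tool_pos': [0.4502, -0.0775, 0.1081], 'tcp_rot': [179.9574, -0.0788, -0.1347], 'wrist_force': [1.3437, -1.3198, -0.9127], 'gripper_width': 0.6953, 'grasp_force': 64.5792}
{'t': 13.05, 'tool_pos': [0.4503, -0.0777, 0.1081], 'tcp_rot': [179.9647, -0.075, -0.1772], 'wrist_force': [-0.0849, 0.1549, -1.159], 'gripper_width': 0.6962, 'grasp_force': 64.5793}
patty 212 299 157 198
cheese 187 328 192 323
rice 236 306 148 198
```

Call:
step_arm(commands=[-0.05,-0.12,1.5,0,0,0,0,2.5,0,0,0,0,2,0,0,0,0,1,0,0,0,0,0.5,0,0,0,0,0.2,0,0,0,0,0,0,0,0,0,0,0,0])

```text
t: 13.9
tool_pos: [0.4495, -0.0747, 0.0316]
tcp_rot: [180.0, -0.1, -0.0]
wrist_force: [0.5, -0.2, -0.4]
gripper_width: 0.694
grasp_force: 64.6
```

Call:
step_arm(commands=[0,0.08,0.1,0,0,0,0,0.1,0,0,0,0,0.1,0,0,0,0,0,0,0,0,0,0,0,0])

```text
t: 14.4
tool_pos: [0.449, -0.0754, 0.0285]
tcp_rot: [180.0, -0.0, -0.0]
wrist_force: [-2.5, 0.7, 5.4]
gripper_width: 0.7
grasp_force: 65.2
```

Call:
step_arm(commands=[0,0,0,0,0.8,0,0,0,0,0.9,0,0,0,0,1,0,0,0,0,1,0,0,0,0,1,0,0,-1,0,1,0,0,-2,0,1,0,0,-3,0,1,0,0,-4,0,1,0,0,-4,0,1,0,0,-4,0,1,0,0,-3,0,1,0,0,0,0,1,0,0,0,0,1])

```text
t: 15.8
tool_pos: [0.449, -0.0753, 0.239]
tcp_rot: [180.0, -0.1, -0.0]
wrist_force: [0.1, 1.0, -0.8]
gripper_width: 1.0
grasp_force: 0.0
```

Run:
```python
from h import *
rep("wrist",[('cheese',.044)],"pics/w9.png")
p=cv2.imread("pics/w9.png");M=masks(p)
c=env.camera_params("wrist")
print(arc(M['cheese']*(np.abs(np.arange(512)-258)<80).astype(np.uint8),c,.044,.031,lambda u,v:v>50,[.45,-.077]))
env.capture("top");q,_=env.capture("top");cv2.imwrite("pics/t9.png",q)
a=cv2.resize(p,(400,300));b=cv2.resize(q[140:250,160:310],(400,293),interpolation=cv2.INTER_CUBIC)
cv2.imwrite("pics/both9.png",np.hstack([a[:293],b]))
```

```text
{'t': 15.8, 'tool_pos': [0.449, -0.0753, 0.239], 'tcp_rot': [179.9626, -0.138, -0.006], 'wrist_force': [0.1484, 1.0062, -0.8216], 'gripper_width': 1.0005, 'grasp_force': 0.0}
cheese [0.3869 0.1405] d 46.9 [ 57.6 222.5]
cheese [ 0.4488 -0.0758] d 60.3 [257.8 165.9]
cheese [0.4733 0.1078] d 20.9 [ 76.5 143.1]
cheese [0.4522 0.1484] d 69.9 [ 39.8 161.1]
cheese [0.5188 0.0938] d 34.9 [84.8 95.1]
cheese [0.5681 0.1174] d 28.7 [51.6 41.3]
cheese [0.5728 0.1516] d 43.9 [14.4 34.8]
(array([ 0.4474, -0.0756]), 'rms mm 1.22', 'free', array([ 0.4474, -0.0756,  0.0298]), 164)
```

View pics/both9.png

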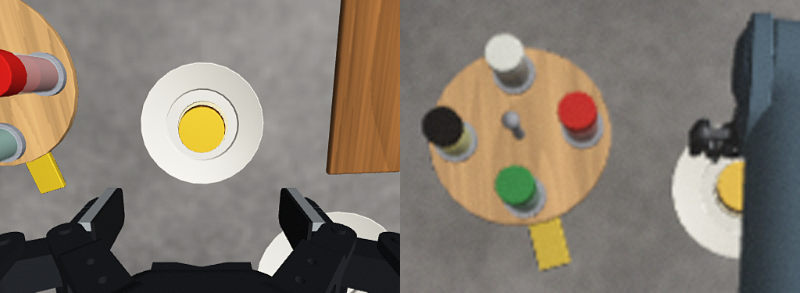

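The stack is good: the cheese at (.448,-.0757) sits over the patty at (.448,-.0765), mid-plate. Next I'll go above the red jar with tool x pointing at the axis.

Call:
step_arm(commands=[0.4,-1.2,-1,0,1,0.9,-2.8,-1,0,1,1.3,-3.5,-1,0,1,1.3,-3.5,-1,0,1,1.3,-3.5,-1,0,1,1.1,-3.2,0,0,1,0.8,-2.4,0,0,1,0,0,0,-0.148,1,0,0,0,-0.148,1,0,0,0,-0.148,1,0,0,0,-0.148,1,0,0,0,-0.148,1,0,0,0,-0.148,1,0,0,0,-0.148,1,0,0,0,-0.148,1,0,0,0,-0.148,1,0,0,0,-0.148,1,0,0,0,-0.148,1,0,0,0,-0.148,1,0,0,0,0,1])

```text
t: 17.95
tool_pos: [0.5192, 0.1268, 0.2875]
tcp_rot: [-179.9, -0.1, 101.8]
wrist_force: [0.2, -0.2, -0.5]
gripper_width: 0.997
grasp_force: 0.0
```

Run:
```python
from h import *
env.capture("wrist");rep("wrist",[],"pics/w10.png")
print(np.round(env.get_obs()['q'],1))
```

```text
{'t': 18.0, 'tool_pos': [0.5193, 0.1266, 0.2875], 'tcp_rot': [-179.9416, -0.0495, 101.6359], 'wrist_force': [0.1447, -0.5332, -0.2551], 'gripper_width': 1.003, 'grasp_force': 0.0}
[ 14.2   9.5 -35.5 102.2   5.8  70.2 -11.3]
```

View pics/w10.png

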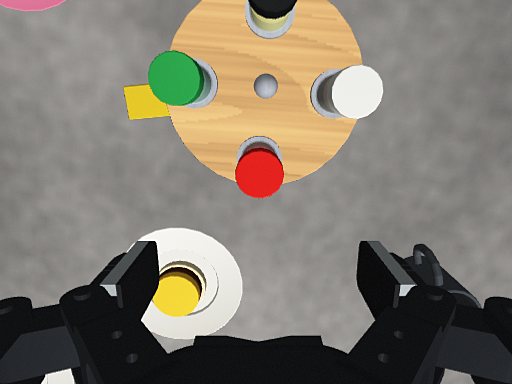

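The view shows the red cap at (260,174), green at (176,78), white at (357,92), black at (270,5), the post at (265,86) and the tongue at (146,102). I've used all 10 picture views, so from here I work from numbers only.

```bash
cat > car.py <<'E'
from h import *
def big(m): 
    n,l,s,_=cv2.connectedComponentsWithStats(m.astype(np.uint8));return l==1+np.argmax(s[1:,4])
def cap(mask,c,z=.128,r=.023):
    C=np.linalg.inv(c['camera_from_world'])[:3,3]
    k=cv2.findContours(big(mask).astype(np.uint8),cv2.RETR_EXTERNAL,cv2.CHAIN_APPROX_NONE)[0]
    k=max(k,key=len)[:,0].astype(float);w=np.array([ray(c,u,v,z)[:2] for u,v in k]);m=w.mean(0)
    n=(m-C[:2])/np.linalg.norm(m-C[:2]);s=w[(w-m)@n>0.003]
    f=least_squares(lambda q:np.hypot(*(s-q).T)-r,m,loss='soft_l1',f_scale=.001)
    return f.x,1000*np.sqrt(np.mean(f.fun**2)),len(s)
def look(name,fn,p=None,c=None):
    c=c or env.camera_params(name)
    if p is None: p,_=env.capture(name);cv2.imwrite(fn,p)
    h=cv2.cvtColor(p,cv2.COLOR_BGR2HSV);H,S,V=[h[...,i].astype(int) for i in range(3)];R={}
    box=np.zeros(p.shape[:2],bool)
    ctr=proj(c,np.array([.502,.205,.06]));sc=c['fx']/(np.linalg.inv(c['camera_from_world'])[2,3]-.06)
    yy,xx=np.indices(box.shape);near=np.hypot(xx-ctr[0],yy-ctr[1])<.2*sc
    for nm,m in dict(red=(S>150)&((H<6)|(H>174))&(V>100),green=(S>120)&(H>50)&(H<90)).items():
        m=m&near
        if m.sum()<60: print(nm,'not seen');continue
        x,e,n=cap(m,c);R[nm]=x;print(name,nm,x.round(4),'rms %.2f n %d'%(e,n))
    m=big((S>150)&(V>120)&(H>19)&(H<35)&near)
    k=cv2.findContours(m.astype(np.uint8),cv2.RETR_EXTERNAL,cv2.CHAIN_APPROX_NONE)[0];k=max(k,key=len)[:,0].astype(float)
    w=np.array([ray(c,u,v,.010)[:2] for u,v in k])*1000
    r=cv2.minAreaRect(w.astype(np.float32));R['tongue']=w;print(name,'tongue rect',np.round(r[0],1),np.round(r[1],1),round(r[2],1))
    return R,p,c,(H,S,V,near)
E
cat > a.py <<'E'
from car import *
for name,f in(("wrist","pics/w10.png"),("top","pics/top0.png")):
    R,p,c,(H,S,V,near)=look(name,None,cv2.imread(f))
    C=np.linalg.inv(c['camera_from_world'])[:3,3]
    # tray edge: wood mask, outermost contour, robust circle at z=.032
    m=cv2.morphologyEx(((S>60)&(H>8)&(H<22)&(V>90)&near).astype(np.uint8),cv2.MORPH_OPEN,np.ones((3,3)))
    k=cv2.findContours(big(m).astype(np.uint8),cv2.RETR_EXTERNAL,cv2.CHAIN_APPROX_NONE)[0];k=max(k,key=len)[:,0].astype(float)
    k=k[(k[:,1]>3)]
    w=np.array([ray(c,u,v,.032)[:2] for u,v in k]);q=np.array([.502,.205])
    for i in range(12):
        s=w[abs(np.hypot(*(w-q).T)-.115)<(.02 if i<4 else .006 if i<8 else .003)]
        q=least_squares(lambda q:np.hypot(*(s-q).T)-.115,q,loss='soft_l1',f_scale=.001).x
    print(name,'tray',q.round(4),len(s),'of',len(w),'r',np.hypot(*(s-q).T).mean().round(4))
    if name=="wrist": print('post',ray(c,265,86,.123).round(4))
    for nm in('red','green'):
        d=R[nm]-q;print(nm,'ang',np.degrees(np.arctan2(d[1],d[0])).round(1),'rad',np.hypot(*d).round(4))
    t=R['tongue']/1000-q;rr=np.hypot(*t.T);print('tongue r',rr.min().round(4),rr.max().round(4))
    # outer end and side edges -> axis direction
    rect=cv2.minAreaRect((R['tongue']).astype(np.float32));d=np.array(rect[0])/1000-q
    print('tongue centre ang',np.degrees(np.arctan2(d[1],d[0])).round(1))
E
python3 a.py
```

```text
wrist red [0.5195 0.1271] rms 0.47 n 61
wrist green [0.4318 0.1944] rms 0.51 n 71
wrist tongue rect [372.1 162.9] [50.6 39.4] 16.9
wrist tray [0.5093 0.206 ] 290 of 722 r 0.1139
post [0.5091 0.2042 0.123 ]
red ang -82.6 rad 0.0795
green ang -171.5 rad 0.0784
tongue r 0.1199 0.1699
tongue centre ang -162.6
top red [0.5172 0.1251] rms 0.97 n 17
top green [0.427 0.19 ] rms 1.36 n 17
top tongue rect [375.8 164.4] [56.9 37.3] 16.4
top tray [0.5101 0.2053] 149 of 231 r 0.1141
red ang -84.9 rad 0.0805
green ang -169.6 rad 0.0844
tongue r 0.1121 0.1696
tongue centre ang -163.1
```

Both views agree: axis (.5093,.2055), red at -82.4°, tongue at -163.0°, radius 80 mm. So I need about 81° clockwise. I'll align and lower over the red cap.

Call:
step_arm(commands=[-0.04,0.07,1,0.07,1,0,0,2.5,0,1,0,0,3,0,1,0,0,3,0,1,0,0,3,0,1,0,0,2,0,1,0,0,1.5,0,1,0,0,1,0,1,0,0,0,0,1,0,0,0,0,1])

```text
t: 19.05
tool_pos: [0.5211, 0.1258, 0.1185]
tcp_rot: [179.9, -0.0, 97.7]
wrist_force: [0.4, 0.1, 0.3]
gripper_width: 0.998
grasp_force: 0.0
```

Run:
```python
from car import *
rep("wrist",[],"pics/w11.png")
c=env.camera_params("wrist");p=cv2.imread("pics/w11.png");h=cv2.cvtColor(p,cv2.COLOR_BGR2HSV);H,S,V=[h[...,i].astype(int) for i in range(3)]
m=big((S>150)&((H<6)|(H>174))&(V>100));ys,xs=np.nonzero(m);print(xs.min(),xs.max(),ys.min(),ys.max(),m.sum())
k=max(cv2.findContours(m.astype(np.uint8),0,cv2.CHAIN_APPROX_NONE)[0],key=len)[:,0].astype(float)
w=np.array([ray(c,u,v,.128)[:2] for u,v in k]);print(w.min(0),w.max(0)); print(cap(m,c))
```

```text
{'t': 19.05, 'tool_pos': [0.5211, 0.1258, 0.1185], 'tcp_rot': [179.9262, -0.0156, 97.7094], 'wrist_force': [0.3811, 0.1049, 0.2649], 'gripper_width': 0.9985, 'grasp_force': 0.0}
206 308 193 299 7928
[0.49759646 0.10355876] [0.54226022 0.15435923]
(array([0.51980543, 0.12715261]), np.float64(0.46973809254949667), 143)
```

Call:
step_arm(commands=[0,0,1,0,1,0,0,0.6,0,1,0,0,0.4,0,1,0,0,0,0,0.8,0,0,0,0,0.65,0,0,0,0,0.5,0,0,0,0,0.3,0,0,0,0,0,0,0,0,0,0,0,0,0,0,0])

```text
t: 20.1
tool_pos: [0.5208, 0.1256, 0.0983]
tcp_rot: [179.9, 0.0, 97.7]
wrist_force: [-1.3, 0.0, 3.4]
gripper_width: 0.521
grasp_force: 61.9
```

Call:
step_arm(commands=[0.006,-0.32,0,0.04,0,0.026,-0.64,0,0.08,0,0.026,-0.64,0,0.08,0,0.026,-0.64,0,0.08,0,0.006,-0.32,0,0.04,0,0,0,0,0,0])

```text
t: 20.7
tool_pos: [0.4951, 0.1263, 0.0983]
tcp_rot: [179.9, -0.0, 79.4]
wrist_force: [-1.3, -0.2, 3.6]
gripper_width: 0.52
grasp_force: 62.2
```

Call:
step_arm(commands=[0.006,-0.32,0,0.04,0,0.026,-0.64,0,0.08,0,0.026,-0.64,0,0.08,0,0.026,-0.64,0,0.08,0,0.026,-0.64,0,0.08,0,0.026,-0.64,0,0.08,0,0.026,-0.64,0,0.08,0,0.026,-0.64,0,0.08,0,0.026,-0.64,0,0.08,0,0.026,-0.64,0,0.08,0,0.026,-0.64,0,0.08,0,0.026,-0.64,0,0.08,0,0.026,-0.64,0,0.08,0,0.006,-0.48,0,0.06,0,0,0,0,0,0,0,0,0,0,0])

```text
t: 22.3
tool_pos: [0.4337, 0.1797, 0.0983]
tcp_rot: [-180.0, 0.0, 18.8]
wrist_force: [-2.0, -0.3, 4.9]
gripper_width: 0.522
grasp_force: 62.4
```

Run:
```python
from car import *
o=env.get_obs();print({k:np.round(o[k],4).tolist() for k in('t','q','tool_pos','tcp_rot','wrist_force','moment','gripper_width','grasp_force')})
A=np.array([.5097,.2056]);P=o['tool_pos'][:2]-A;print('TCP ang',np.degrees(np.arctan2(P[1],P[0])),np.hypot(*P))
p,_=env.capture("wrist");cv2.imwrite("pics/w12.png",p);c=env.camera_params("wrist")
h=cv2.cvtColor(p,cv2.COLOR_BGR2HSV);H,S,V=[h[...,i].astype(int) for i in range(3)]
k=max(cv2.findContours(big((S>120)&(H>45)&(H<90)).astype(np.uint8),0,cv2.CHAIN_APPROX_NONE)[0],key=len);print('green px',k[:,0].mean(0))
m=(S>140)&(V>110)&(H>19)&(H<35)
for b in blob(m,c,.01,minpts=40): print('yellow',b[0].round(4),b[1],b[2])
print('red px',[ (a.min(),a.max()) for a in np.nonzero(big((S>150)&((H<6)|(H>174))&(V>90)))])
for n in("top","scene"):
    q,_=env.capture(n);cv2.imwrite(f"pics/{n}12.png",q);c=env.camera_params(n)
    h=cv2.cvtColor(q,cv2.COLOR_BGR2HSV);H,S,V=[h[...,i].astype(int) for i in range(3)]
    for nm,m in dict(yel=(S>150)&(V>120)&(H>19)&(H<35),green=(S>120)&(H>50)&(H<90)&(V>50),red=(S>150)&((H<6)|(H>174))&(V>90)).items():
        for b in blob(m,c,.128 if nm!='yel' else .01,minpts=10): print(n,nm,b[0].round(4),round(b[1],1),b[2].round(1))
```

```text
{'t': 22.3, 'q': [-6.8032, 14.3193, -22.6178, 121.1496, 7.6007, 45.8445, -105.2573], 'tool_pos': [0.4337, 0.1797, 0.0983], 'tcp_rot': [-179.9875, 0.002, 18.8396], 'wrist_force': [-1.9894, -0.2717, 4.9192], 'moment': [-0.0699, 0.404, 0.0197], 'gripper_width': 0.5222, 'grasp_force': 62.4358}
TCP ang -161.20810958742635 0.08025919596664045
green px [44.31025641 61.56153846]
red px [(np.int64(204), np.int64(328)), (np.int64(199), np.int64(316))]
top yel [ 0.1095 -0.7563] 72.7 [500.2 321.4]
top yel [ 0.4539 -0.0782] 57.7 [288.  209.8]
top green [0.5374 0.4815] 32.3 [113.1 172.4]
top green [0.5656 0.4717] 8.9 [117.4 164.6]
top green [0.5801 0.4554] 17.7 [122.7 160. ]
scene yel [0.3687 0.1462] 15.7 [298.5 206.7]
scene yel [ 0.4125 -0.0866] 63.4 [224.5 208.1]
scene yel [ 0.0014 -0.7958] 86.6 [ 80.2 135.2]
scene yel [-0.6837  0.7543] 76.6 [448.7  93.5]
scene yel [-0.682   0.5561] 211.2 [407.2  91. ]
scene green [0.5961 0.4924] 43.8 [425.  232.5]
scene green [0.568  0.4635] 56.4 [412.5 224.8]
scene green [0.5029 0.281 ] 53.2 [342.9 204.2]
scene green [-0.2629  0.5049] 14.4 [405.  101.4]
scene green [-0.2542  0.4352] 17.7 [387.7 101.5]
scene green [-0.3396  0.417 ] 15.3 [382.1  92.2]
scene red [0.4511 0.1816] 55.5 [308.8 191. ]
```

Call:
step_arm(commands=[0.003,-0.12,0,0.015,0,0.003,-0.13,0,0.016,0,0,0,0,0,0,0,0,0,0,0])

```text
t: 22.85
tool_pos: [0.4329, 0.1822, 0.0982]
tcp_rot: [-180.0, 0.0, 17.1]
wrist_force: [-2.6, -0.2, 5.9]
gripper_width: 0.524
grasp_force: 62.4
```

Run:
```python
from car import *
o=env.get_obs();print({k:np.round(o[k],4).tolist() for k in('t','tool_pos','tcp_rot','wrist_force','gripper_width','grasp_force')})
A=np.array([.5097,.2056]);P=o['tool_pos'][:2]-A;print('TCP ang',np.degrees(np.arctan2(P[1],P[0])),np.hypot(*P))
c=env.camera_params("wrist");p,_=env.capture("wrist");cv2.imwrite("pics/w13.png",p)
print('cam',np.linalg.inv(c['camera_from_world'])[:3,3].round(3))
h=cv2.cvtColor(p,cv2.COLOR_BGR2HSV);H,S,V=[h[...,i].astype(int) for i in range(3)]
yy,xx=np.indices(H.shape)
th=np.radians(-163.)
for nm,off in(('red',0),('white',90),('black',180),('green',-90)):
    a=th+np.radians(off);w=A+.08*np.array([np.cos(a),np.sin(a)]);u,v=proj(c,np.array([*w,.128]));print(nm,'pred px',round(u),round(v),h[int(v),int(u)] if 0<=v<384 and 0<=u<512 else '')
print('post pred',proj(c,np.array([*A,.123])))
for nm,m in dict(green=(S>120)&(H>50)&(H<90)&(yy<200)&(xx<200),white=(S<40)&(V>190)&(yy<200)&(xx>330)).items():
    x,e,n=cap(m,c);d=x-A;print(nm,x.round(4),'rms',round(e,2),n,'ang',np.degrees(np.arctan2(d[1],d[0])).round(1),'r',np.hypot(*d).round(4), np.argwhere(big(m)).min(0),np.argwhere(big(m)).max(0))
```

```text
{'t': 22.85, 'tool_pos': [0.4329, 0.1822, 0.0982], 'tcp_rot': [-179.9782, 0.013, 17.0555], 'wrist_force': [-2.62, -0.1851, 5.8569], 'gripper_width': 0.5239, 'grasp_force': 62.3937}
TCP ang -163.0193074762843 0.08028929891696704
cam [0.495 0.201 0.241]
red pred px 258 277 [  0 223 233]
white pred px 511 51 [ 38   4 245]
black pred px 258 -289 
green pred px 5 50 [ 68 192 169]
post pred [257.62270085  52.73008335]
green [0.4852 0.2628] rms 2.2 190 ang 113.2 r 0.0622 [0 0] [123 108]
white [0.5202 0.1451] rms 2.44 161 ang -80.2 r 0.0614 [  0 440] [124 511]
```

Run:
```python
from car import *
c=env.camera_params("wrist");p=cv2.imread("pics/w13.png");A=np.array([.5097,.2056]);th=np.radians(-163.)
h=cv2.cvtColor(p,cv2.COLOR_BGR2HSV);H,S,V=[h[...,i].astype(int) for i in range(3)]
m=(S<50)&(V<235);m[:,:215]=0;m[:,300:]=0;m[95:]=0
print('grey post comps',[ (s.tolist(),ce.round(1).tolist()) for s,ce in zip(*cv2.connectedComponentsWithStats(m.astype(np.uint8))[2:]) if s[4]>30][1:])
t=np.linspace(0,2*np.pi,200)
for nm,off in(('white',90),('green',-90)):
    a=th+np.radians(off);w=A+.08*np.array([np.cos(a),np.sin(a)])
    for z in(.128,.104):
        u=np.array([proj(c,np.array([w[0]+.023*np.cos(q),w[1]+.023*np.sin(q),z])) for q in t]);print(nm,z,'cols',u[:,0].min().round(),u[:,0].max().round())
for v in(30,50,70): print(v,'green side',h[v,60:170:8].tolist(),'\n white side',h[v,350:512:8].tolist())
```

```text
grey post comps [([229, 26, 60, 64, 3012], [258.5, 57.7])]
white 0.128 cols 437.0 586.0
white 0.104 cols 405.0 526.0
green 0.128 cols -70.0 78.0
green 0.104 cols -11.0 110.0
30 green side [[68, 189, 174], [68, 185, 187], [68, 192, 141], [67, 188, 140], [67, 186, 137], [82, 49, 184], [80, 51, 185], [100, 18, 211], [113, 17, 198], [106, 14, 195], [17, 105, 224], [17, 124, 224], [18, 124, 224], [17, 122, 223]] 
 white side [[18, 119, 229], [18, 120, 229], [17, 120, 228], [18, 122, 228], [111, 20, 200], [108, 16, 203], [113, 15, 200], [85, 15, 104], [17, 53, 101], [30, 12, 103], [30, 10, 102], [48, 12, 106], [40, 7, 111], [40, 3, 242], [36, 5, 243], [36, 5, 243], [30, 4, 243], [38, 4, 244], [36, 5, 244], [38, 4, 244], [30, 4, 244]]
50 green side [[68, 189, 173], [68, 189, 175], [68, 183, 194], [68, 188, 138], [67, 188, 138], [67, 189, 136], [82, 41, 185], [80, 47, 184], [82, 50, 187], [83, 43, 176], [79, 46, 179], [104, 16, 211], [113, 15, 201], [18, 119, 230]] 
 white side [[19, 112, 237], [109, 28, 72], [109, 14, 197], [15, 27, 76], [30, 17, 76], [18, 17, 74], [17, 58, 102], [12, 53, 97], [39, 18, 99], [35, 15, 100], [42, 13, 100], [40, 14, 110], [36, 5, 243], [38, 4, 243], [38, 4, 243], [38, 4, 243], [38, 4, 244], [38, 4, 244], [38, 4, 245], [38, 4, 245], [38, 4, 245]]
70 green side [[67, 188, 174], [68, 189, 173], [68, 188, 189], [67, 190, 129], [68, 194, 130], [68, 196, 130], [72, 122, 146], [82, 46, 177], [82, 49, 178], [83, 45, 169], [80, 47, 170], [81, 45, 174], [104, 16, 208], [106, 16, 208]] 
 white side [[109, 33, 61], [111, 16, 202], [36, 19, 67], [15, 15, 68], [30, 12, 66], [13, 50, 91], [14, 60, 98], [13, 56, 95], [30, 13, 96], [42, 13, 97], [36, 13, 97], [30, 7, 103], [38, 4, 243], [38, 4, 243], [38, 4, 243], [30, 4, 243], [38, 4, 244], [36, 5, 244], [38, 4, 245], [38, 4, 245], [38, 4, 245]]
```

The numbers agree: the post is at (258.5, 58) against 257.6 predicted, and the cap edges are within 3 px. The jar stands at -163.0°, in line with the tongue, gripped with 62 N. The top view still has the cheese in its place on the plate. I'll hand in.

```bash
python3 -c "
from plant import env
print(env.close_job())"
```

```text
the job is handed in; nothing more can be done
None
```

I handed the job in at about 23 s: the patty and cheese are stacked centred on the rice cake mid-plate, and the red-capped jar is in line with the tongue to about half a degree and still held with about 62 N; the judge's verdict was not shown.

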